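# Seat a sample bottle in the V-block gauge and hold it down

## Robot

A 6-joint arm with a two-finger parallel gripper is mounted at the origin on the work surface. World frame = base frame: x ahead of the robot, y to its left, z up, the work surface at z = 0. Lengths are in mm, angles in rad, forces in N, time in s.
With the tool pointing down it reaches from about 300 to 1000 mm from the base axis. Payload 5.1 kg.
Tool frame: the origin (TCP) lies between the finger pads; the fingertips stand 22 mm ahead of it and the grasp point (between the pads) lies 3 mm ahead of it (manip.tip_reach is the z of the fingertips in the tool frame, in mm); z points along the fingers, y is the line along which they close (so a half turn about z gives the same grasp; the last joint's range is limited). The gripper opens to 95 mm and grips with 3 to 60 N. Pads are 20 mm wide; open, the fingers measure 119 mm over their backs; the gripper's body (75 mm by 180 mm) begins 59 mm behind the grasp point.
Start: joints at [-1.232, 0.124, 1.65, -0, 1.367, -0.083], TCP at [266.08, -593.032, 236.656] pointing down, gripper open.
Joint ranges: [-2.61, 2.61], [-1.02, 2.33], [0.03, 2.71], [-1.35, 4.49], [0.32, 2.68], [-2.91, 2.91]. Speed limits (rad/s): [2.57, 2.57, 3.14, 3.14, 3.14, 3.14].

## Interface

Orientations are given as a rotation vector (axis times angle).
In Python, from workcell import status, vision, manip gives the robot as it stands.
- The arm moves only by the tool move_arm, never from a script. Its argument "rows" is a list of rows, each a list of 2 entries, a list of its own where there are three numbers: the shift along the tool's x, y, z in m, then the turn about the tool's z in degrees. In form: [[[tx, ty, tz], turn], ...]. A call has 1 to 12 rows; each row is the pose to reach, as a shift and turn from the pose commanded when the call began, along the tool's axes at that moment; what a row does not reach only later rows make up. A row lasts 1/10 s, in which the tool goes at most 50 mm and 8.59 degrees, less where a joint would pass 70% of its speed; a pose out of reach is approached as far as the arm can. A call with a gripper value outside its range is refused whole. "grip" is the opening, from 0 (shut) to 1 (fully open), set as the call begins (left out, the last holds). The fingers move at their own pace and stop on an object; the grip force is fixed at half the most. Time passes only in rows, so rows that repeat a pose let the fingers close. It gives the time, the measured TCP pose, the force, the opening and the grip force at its end, in the units of the state.
- status.observe(): the state, without advancing time (a new reading comes with each control period).
- vision.grab_frame(name): name is "scene" or "top"; returns the picture (420x560x3 uint8, red, green, blue); there is no depth.
- vision.camera_info(name): a dict with "K" (3x3 intrinsics, pixels), "k1" (the pictures are not rectified: a ray, as slopes to the right and down, at radius r is drawn at 1 + k1 r^2 times it, then the intrinsics apply), "R" (3x3) and "t" (3): a world point X has camera coordinates R X + t. Camera axes: x right, y down, z forward; pixel columns grow to the right and rows downward; lengths in mm; the calibration is good to about 2 mm. A picture is of the moment at which its call begins. camera_info takes no time and is no camera call.
- manip.hand_in(): hands the job in; it is judged then, once.
The state is a dict: "time": time; "joints": joint angles; "joint_vel": joint speeds; "joint_efforts": joint torques, N m; "tcp_pos": TCP position; "tcp_rot": TCP orientation; "contact_force": force on the tool from outside, world axes, zero at the start; "ft_torque": the same for the moment, N m; "width": finger opening in mm; "grasp_force": force on a finger pad.
Only numpy, scipy, OpenCV 4.12 (cv2) and the standard library are available. Lean on these libraries where they do the work, as an engineer would, in place of code of your own. Each camera call takes 0.05 s, during which the arm holds its last target. There are 200 camera calls.

## Task

Take the middle-sized of the three glass bottles out of the wooden cradle and lay it in the bench gauge's two V-blocks, neck towards the dial and base up against the end stop. Press it down against the sprung plunger, firmly but without forcing the glass, until it bears on both flanks of the V's along its length, and finish like that, still holding it pressed there: do not let go. Leave everything else where it is.

Things in the scene. Friction and masses are not known exactly. Their poses are not given: they have to be found in the camera images.
- bottle: the sample bottle, middle-sized of the three: clear glass, straight body 44 mm in diameter and 120 mm long, then shoulder and neck (27 mm lip), 178 mm overall, 0.17 to 0.29 kg. Starts lying in any of the cradle's three notches, axis 43 mm above the bench. Origin on its axis at mid-body, 60 mm from the base, where there is room to grasp it across the body; x axis from base to mouth
- bottle_base (a point): centre of the bottle's flat base, on its axis, 60 mm behind the origin
- bottle_mouth (a point): centre of the bottle's mouth, on its axis, 118 mm ahead of the origin
- cradle: wooden cradle fixed to the bench, 120 x 250 mm, 42 mm high: two combs 14 mm thick, 45 mm either side of its origin along its x (76 mm open between them), each with three 90 degree V notches, 84 mm apart along its y, the middle one at y = 0. Origin on the bench under its centre. The bottles lie along its x, mouths to +x, with their middles midway between the combs
- gauge: bench gauge fixed to the bench, 275 x 120 mm: two steel V-blocks 24 mm thick, 45 mm either side of its origin along its x (66 mm open between them, base top 24 mm high there), end stop at -x, dial at +x (from x = 127 mm, 91 mm high). 90 degree V's, 56 mm wide at the top, which is 77 mm above the bench. Origin on the bench, midway between the V-blocks; x along the V's from stop to dial
- v_center (a point): where the origin of the bottle lies when it is fully seated: on the axis of the seated bottle, midway between the V-blocks, 80 mm above the bench, over the plunger; axes as the gauge's
- stop (a point): centre of the end stop's face (20 mm round button facing the dial, on an upright 96 mm high and 50 mm wide), on the axis of the seated bottle, 60 mm from v_center towards -x of the gauge; the bottle's base comes up against it
- flank_left: the smoothly ground 45 degree faces of both V-blocks on the gauge's +y side: one of the two contact lines (steel on glass, friction about 0.2). A hand's push of 10 to 25 N, straight down and centred in the V's, seats the bottle firmly on both lines; pushed while it is off to one side, it bears on one line only. Origin and axes as the gauge's
- flank_right: the same ground 45 degree faces on the gauge's -y side: the other contact line. Origin and axes as the gauge's
- plunger (a joint): upright sprung feeler, 14 mm across, midway between the V-blocks; travel in m: 0 free (its tip 5 mm above the underside of a seated bottle), 0.005 with the bottle seated, 0.009 at most. It pushes up with 2.5 N when free and 5 N when seated, so it lifts an unheld bottle off the flanks. It drives the dial's needle
- slim_bottle: bystander: glass bottle 32 mm in diameter, 178 mm long, lying in the cradle, axis 35 mm above the bench. Origin on its axis at mid-body
- squat_bottle: bystander: glass bottle 56 mm in diameter, 160 mm long, lying in the cradle, axis 52 mm above the bench. Origin on its axis at mid-body
- tall_bottle: bystander: tall glass bottle standing on the bench, 72 mm in diameter, 240 mm high. Origin under its foot
- flask: bystander: cone-shaped glass flask standing on the bench, 88 mm in diameter, 206 mm high. Origin under its foot
- tumbler: bystander: glass tumbler standing on the bench, 75 mm across the rim, 105 mm high. Origin under its foot
- ring_gauge: bystander: steel ring gauge lying on the bench, 64 mm across, 14 mm high. Origin under its centre
- caliper: bystander: caliper lying on the bench, 235 mm long, 12 mm high. Origin at the middle of its underside
Not all that is in view belongs to the job. Leave any black look-alike of the bottle alone.

How it is judged:
By the outcome, as a careful person would: the job done as asked, in the order asked, and still so for the second after the job is handed in, while the arm keeps its last pose, push and grip.
It also fails if it takes over 45 s, if anything falls off the work surface, if the arm or the gripper's body presses on something with over 40 N, if the wrist force passes 120 N, or if a joint passes its speed limit or range.

## Working session

There is one attempt and no reset: what is moved stays moved. The work goes in short steps, Python scripts to look and compute and a tool call to move; the robot and the scene stay as the last step left them, time stands still between calls to the robot, and variables do not carry over. Pictures are saved under pics/ and viewed, at most 10 in all, crops included, and the job is handed in when it is done.

Besides the shell and the picture viewer there is one more tool, called after "Call:" as name(argument=value, ...) on one line, values as JSON. move_arm: Moves the arm, as the interface text tells. Its arguments: {"type":"object","properties":{"rows":{"type":"array","items":{"type":"array"}},"grip":{"type":"number"}},"required":["rows"]}

```bash
mkdir -p pics && cat > h.py <<'E'
import numpy as np, cv2
from workcell import status, vision, manip
def grab(n,f):
    im=vision.grab_frame(n); cv2.imwrite('pics/'+f,cv2.cvtColor(im,cv2.COLOR_RGB2BGR)); return im
def cam(n):
    c=vision.camera_info(n); return [np.array(c['K'],float),c['k1'],np.array(c['R'],float),np.array(c['t'],float)]
def proj(n,X):
    K,k1,R,t=cam(n); p=np.atleast_2d(X)@R.T+t; s=p[:,:2]/p[:,2:]; s=s*(1+k1*(s**2).sum(1,keepdims=True))
    return s@K[:2,:2].T+K[:2,2]
def ray(n,uv):
    K,k1,R,t=cam(n); d=cv2.undistortPoints(np.array([[uv]],float),K,np.array([k1,0,0,0,0.]))[0,0]
    v=R.T@np.array([d[0],d[1],1]); return -R.T@t, v/np.linalg.norm(v)
def at_z(n,uv,z):
    o,v=ray(n,uv); return o+v*(z-o[2])/v[2]
def tri(a,b):
    (o1,v1),(o2,v2)=ray(*a),ray(*b)
    s=np.linalg.lstsq(np.c_[v1,-v2],o2-o1,rcond=None)[0]; p,q=o1+v1*s[0],o2+v2*s[1]
    return (p+q)/2,np.linalg.norm(p-q)
E
python3 -c "
from h import *
grab('scene','s0.png');grab('top','t0.png')
for n in('scene','top'):
  K,k,R,t=cam(n);print(K[0],k,(-R.T@t).round(),R[2].round(2))
print(status.observe(), manip.tip_reach)"
```

```text
[535.25087867   0.         279.08278008] 0.07376119162465543 [1334.  248. 1300.] [-0.54 -0.19 -0.82]
[511.49799497   0.         272.91960377] -0.05972759837337528 [ 389.  -27. 1629.] [ 0.09  0.02 -1.  ]
{'time': 0.1, 'joints': array([-1.23158669e+00,  1.24423228e-01,  1.65149750e+00, -3.59911684e-05,
        1.36747806e+00, -8.26160966e-02]), 'joint_vel': array([-0.0008212 , -0.00170215, -0.00388321,  0.00061331,  0.0010829 ,
        0.00072469]), 'joint_efforts': array([ 5.36200332e-04, -4.18881869e+01, -3.61096895e+01,  7.77061866e-02,
        4.61889000e-02, -6.07843776e-05]), 'tcp_pos': array([ 265.90939038, -592.55197462,  235.54430979]), 'tcp_rot': array([-3.07022601e+00, -6.57337797e-01,  4.17656998e-04]), 'contact_force': array([ 0.10645405,  0.68820225, -0.27944554]), 'ft_torque': array([ 0.03438562, -0.00396223, -0.02009712]), 'grasp_force': 0.0, 'width': 95.13754064623195} 22.0
```

View pics/s0.png

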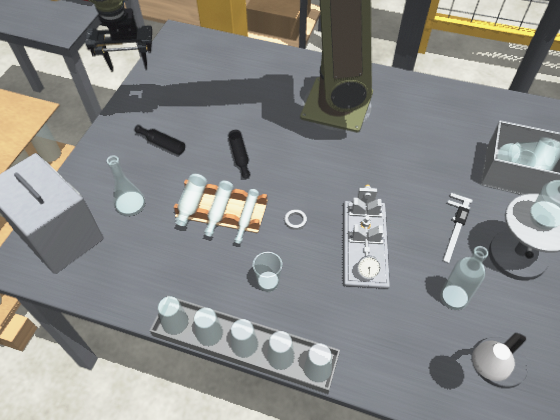

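View pics/t0.png

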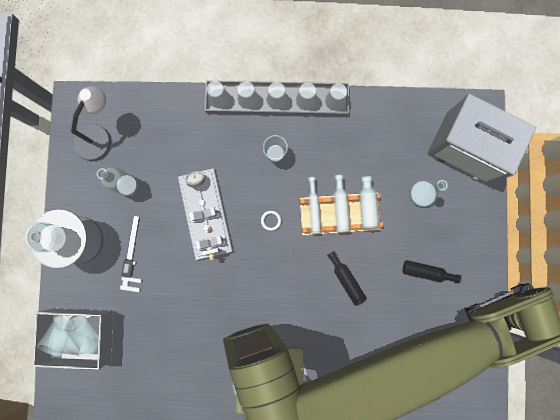

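The scene picture shows the cradle at about (222,205) and the gauge at (366,240), with its dial at (369,268) and its stop at (367,195). The top picture shows the cradle at (341,212), and the gauge at (205,215) with its dial at (194,180).

Candidates (top picture):
- Cradle bottles at (314,205), slim; (341,203), medium; (370,203), fat.
- Black look-alikes at (346,278) and (432,271).

I choose the one at (341,203) and check it in close crops.

```bash
python3 -c "
import cv2,numpy as np
t=cv2.imread('pics/t0.png');s=cv2.imread('pics/s0.png')
f=lambda im,x,y,w,h:cv2.resize(im[y:y+h,x:x+w],(w*4,h*4),interpolation=cv2.INTER_CUBIC)
a=f(t,295,165,95,75);b=f(s,170,165,100,80)
c=f(t,172,160,70,110);d=f(s,335,180,60,110)
def st(a,b):
  h=max(a.shape[0],b.shape[0]);o=np.zeros((h,a.shape[1]+b.shape[1],3),np.uint8);o[:a.shape[0],:a.shape[1]]=a;o[:b.shape[0],a.shape[1]:]=b;return o
cv2.imwrite('pics/c1.png',st(a,b));cv2.imwrite('pics/c2.png',st(c,d))"
```

```text
(no output)
```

View pics/c1.png

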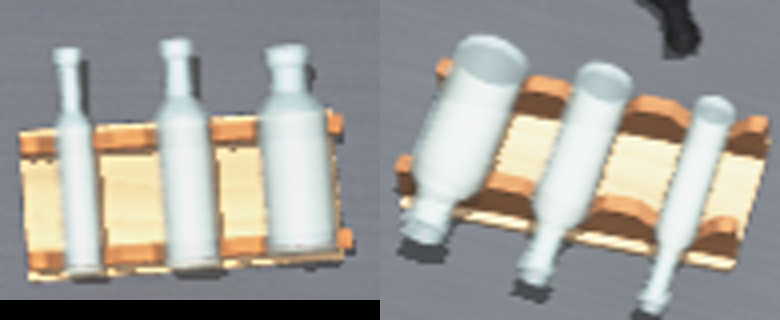

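View pics/c2.png

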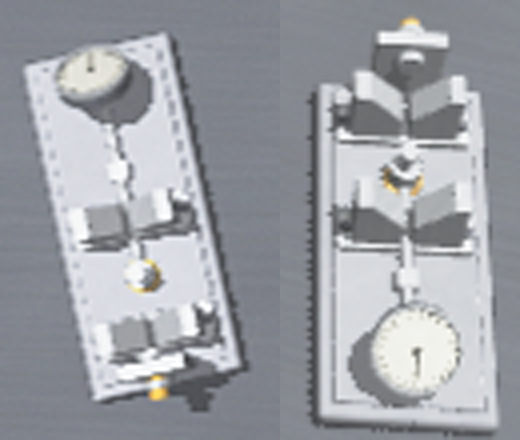

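The crops confirm it: the middle bottle, at top (341,203) and scene (219,210), is clear glass and of medium width. The gauge's stop button is at about scene (367,194) and its plunger at top (207,228). Next I fit the poses from both views.

```bash
cat > fit.py <<'E'
from h import *
from scipy.optimize import least_squares
def px(p,off): return [(p[0]+.5)/4-.5+off[0],(p[1]+.5)/4-.5+off[1]]
TB,SB,TG,SG=(295,165),(170-95,165),(172,160),(335-70,180)
# x offsets for right-hand crops already include left crop width/4
T=lambda p:px(p,TG); S=lambda p:px(p,SG)
G=[('top',T((83,208)),(57,28,77)),('top',T((90,238)),(33,28,77)),('top',T((165,192)),(57,-28,77)),('top',T((175,220)),(33,-28,77)),
('top',T((107,325)),(-33,28,77)),('top',T((112,352)),(-57,28,77)),('top',T((190,310)),(-33,-28,77)),('top',T((197,335)),(-57,-28,77)),
('top',T((142,272)),(0,0,63)),('scene',S((411,58)),(-60,0,80)),('scene',S((378,33)),(-64,-25,96)),('scene',S((448,38)),(-64,25,96)),
('scene',S((462,180)),(33,28,77)),('scene',S((470,208)),(57,28,77)),('scene',S((455,73)),(-57,28,77)),('scene',S((466,103)),(-33,28,77)),('scene',S((404,160)),(0,0,63))]
B=[('top',px((176,45),TB),(118,0,6)),('top',px((190,268),TB),(-60,0,-5)),('scene',px((604,84),SB),(-60,0,0)),('scene',px((533,270),SB),(118,0,6))]
def fit(P,p0,lab):
    def r(q):
        c,s=np.cos(q[3]),np.sin(q[3]); o=[]
        for n,uv,X in P:
            W=[q[0]+c*X[0]-s*X[1],q[1]+s*X[0]+c*X[1],q[2]+X[2]]; o.append((proj(n,W)-uv)[0])
        return np.array(o)
    a=least_squares(lambda q:r(q).ravel(),p0,loss='soft_l1',x_scale=[100,100,100,1])
    print(lab,a.x.round(3)); print(r(a.x).round(1).tolist()); return a.x
if __name__=='__main__':
    g=fit(G,[500,100,0,.1],'gauge'); b=fit(B,[500,-200,43,.1],'bottle')
    for k in (1,-1):
        x=at_z('top',px((25,68),TG),12); 
    m,e=tri(B[0][:2],B[3][:2]); print('mouth tri',m,e)
    print('stop tri check: v_center', g[:3]+[0,0,80])
E
python3 fit.py
```

```text
gauge [4.70280e+02 2.05028e+02 1.06310e+01 2.22000e-01]
[[0.3, -0.4], [0.0, -0.2], [-2.1, -0.0], [-3.2, 0.7], [-0.3, -0.6], [-0.1, 0.5], [-2.9, -0.4], [-3.2, 1.1], [-1.3, 0.4], [-0.4, 1.0], [-0.5, 2.0], [0.2, 2.1], [-3.1, -0.5], [-5.0, -0.0], [-1.5, -0.5], [-4.2, -1.1], [0.4, -3.5]]
bottle [ 5.28312e+02 -2.09320e+02  4.32470e+01  9.20000e-02]
[[-0.4, -0.4], [0.1, 1.0], [0.2, -0.8], [-0.6, 1.2]]
mouth tri [ 643.68920668 -198.55049997   52.15853306] 2.1377038848574212
stop tri check: v_center [470.27994744 205.02793184  90.63123892]
```

```bash
cat > fit2.py <<'E'
from fit import *
V=[('top',T((124,202)),(57,0,49)),('top',T((132,231)),(33,0,49)),('top',T((148,318)),(-33,0,49)),('top',T((153,345)),(-57,0,49)),
('scene',S((413,233)),(57,0,49)),('scene',S((407,127)),(-33,0,49))]
P=[p for p in G if abs(p[2][1])!=28]+V
if __name__=='__main__':
    g=fit(P,[470,205,0,.2],'gauge')
    h=g.copy(); h[2]=0
    c,s=np.cos(h[3]),np.sin(h[3])
    for n,f,o in(('top','t0.png',TG),('scene','s0.png',(335,180))):
        im=cv2.imread('pics/'+f)[o[1]:o[1]+110,o[0]:o[0]+70]; im=cv2.resize(im,None,fx=5,fy=5,interpolation=cv2.INTER_CUBIC)
        def L(Q,col):
            Q=np.array(Q,float); W=np.c_[h[0]+c*Q[:,0]-s*Q[:,1],h[1]+s*Q[:,0]+c*Q[:,1],Q[:,2]]
            u=(proj(n,W)-o+.5)*5-.5; cv2.polylines(im,[np.round(u).astype(int)],False,col,1)
        for x in(33,57,-33,-57): L([(x,-28,77),(x,0,49),(x,28,77)],(0,0,255))
        for y in(-28,0,28):
            for k in(-57,33): z=77 if y else 49; L([(k,y,z),(k+24,y,z)],(0,0,255))
        a=np.linspace(0,6.3,20)
        L(np.c_[-60+0*a,10*np.cos(a),80+10*np.sin(a)],(0,200,0)); L(np.c_[7*np.cos(a),7*np.sin(a),63+0*a],(255,0,0))
        L([(-64,-25,96),(-64,25,96)],(255,0,255))
        if n=='top': A=im
    cv2.imwrite('pics/ov.png',np.hstack([A,im]))
E
python3 fit2.py
```

```text
gauge [4.70947e+02 2.06021e+02 1.12280e+01 2.35000e-01]
[[-1.6, 0.2], [-0.4, 1.1], [-0.5, 2.2], [0.2, 2.1], [0.7, -3.3], [-0.1, -0.1], [-0.5, 0.2], [-0.4, -0.6], [-0.1, 0.3], [-2.0, -1.4], [-0.8, -1.9]]
```

View pics/ov.png

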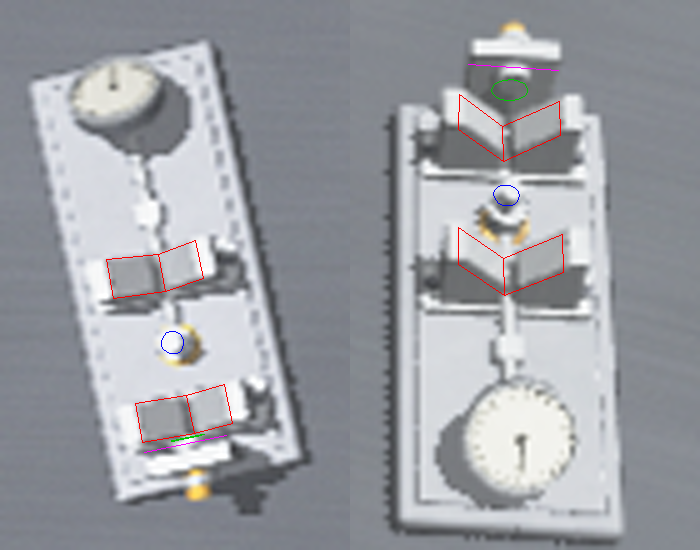

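The overlay shows the two V-blocks matching in both views at the nominal height. The earlier scene picks for the button and the plunger were lit side faces, so I drop them and refit with z = 0. I also work out the moves.

```bash
python3 - <<'E'
from fit2 import *
q=[('scene',S((x,y)),X) for (x,y),X in [((280+(563-350)*.8,235*.8),(33,28,77)),((280+(563-350)*.8,270*.8),(57,28,77)),((280+(561-350)*.8,97*.8),(-57,28,77)),((280+(562-350)*.8,132*.8),(-33,28,77))]]
P=[p for p in V if p[0]=='top']+[('top',T((142,272)),(0,0,63)),('top',T((83,208)),(57,28,77)),('top',T((90,238)),(33,28,77)),('top',T((107,325)),(-33,28,77)),('top',T((112,352)),(-57,28,77))]+q
g=fit(P,[470,205,0,.2],'free z')
r=lambda p:fit([(n,u,(X[0],X[1],X[2]+1e-9)) for n,u,X in P],p,'')
from scipy.optimize import least_squares
def res(k):
    c,s=np.cos(k[2]),np.sin(k[2]); return np.concatenate([(proj(n,[k[0]+c*X[0]-s*X[1],k[1]+s*X[0]+c*X[1],X[2]])-u)[0] for n,u,X in P])
a=least_squares(res,[470,205,.2],x_scale=[100,100,1],loss='soft_l1');print(a.x,res(a.x).reshape(-1,2).round(1).tolist())
from scipy.spatial.transform import Rotation as Ro
s=status.observe();R=Ro.from_rotvec(s['tcp_rot']).as_matrix();print(R.round(3),s['tcp_pos'],s['time'])
E
```

```text
free z [4.71051e+02 2.06368e+02 2.26500e+00 2.33000e-01]
[[0.3, 0.1], [-0.2, 0.4], [-0.1, -0.5], [0.2, 0.4], [-1.3, 0.3], [0.2, -0.3], [-0.0, -0.1], [-0.1, -0.7], [0.2, 0.3], [-0.0, -0.5], [0.1, -0.1], [-0.2, 0.3], [-0.3, 0.3]]
[4.70731094e+02 2.06598943e+02 2.35135548e-01] [[0.3, 0.3], [-0.2, 0.6], [-0.0, -0.4], [0.3, 0.5], [-1.3, 0.5], [0.2, -0.1], [-0.0, 0.0], [-0.1, -0.5], [0.2, 0.4], [-0.0, -0.2], [0.1, 0.3], [-0.2, 0.7], [-0.3, 0.6]]
[[ 0.912  0.409 -0.001]
 [ 0.409 -0.912  0.002]
 [ 0.    -0.002 -1.   ]] [ 265.90939038 -592.55197462  235.54430979] 0.1
```

Everything agrees to about 2 mm. The bottle is at (528,-209,43) with yaw 5.3°, and v_center is at (471,206.5,80) with yaw 13.4°. I open the fingers only partly, because the squat bottle is close. First move: over the bottle.

Call:
move_arm(rows=[[[0.033,-0.02,0],2],[[0.069,-0.042,0],4],[[0.105,-0.064,0],6],[[0.141,-0.086,0],8],[[0.177,-0.108,0],10],[[0.213,-0.13,0],12],[[0.25,-0.153,0],14],[[0.287,-0.176,0],16],[[0.323,-0.198,0],18],[[0.36,-0.22,0],18.9],[[0.396,-0.243,0],18.9],[[0.396,-0.243,0],18.9]], grip=0.69)

```text
time: 1.3
tcp_pos: [529.5, -205.4, 236.1]
tcp_rot: [-3.136, -0.153, 0.0]
contact_force: [0.2, 0.2, -0.5]
width: 65.7
grasp_force: 0.0
```

Call:
move_arm(rows=[[[0,0,0.03],0],[[0,0,0.06],0],[[0,0,0.08],0],[[0,0,0.1],0],[[0,0,0.1],0],[[0,0,0.1],0]])

```text
time: 1.9
tcp_pos: [527.4, -209.6, 136.5]
tcp_rot: [-3.138, -0.143, 0.002]
contact_force: [0.3, 1.3, 0.1]
width: 65.7
grasp_force: 0.0
```

```bash
python3 - <<'E'
from h import *
import cv2
s=status.observe();print(s['tcp_pos'],s['tcp_rot'])
t=grab('top','t1.png');c=grab('scene','s1.png')
p=s['tcp_pos'];print(proj('scene',[p,[528,-209,43]]),proj('top',[p,[528,-209,43]]))
f=lambda n,x,y,w,h:cv2.resize(cv2.imread(n)[y:y+h,x:x+w],(w*4,h*4),interpolation=cv2.INTER_CUBIC)
cv2.imwrite('pics/c3.png',np.hstack([f('pics/t1.png',295,150,95,100),f('pics/s1.png',165,150,100,100)]))
E
```

```text
[ 527.40907807 -209.6410262   136.48181314] [-3.13796258e+00 -1.43362558e-01  1.50562290e-03]
[[216.68462264 180.69119652]
 [220.09288191 200.80208304]] [[344.74103846 210.86423614]
 [340.82518869 213.35461297]]
```

View pics/c3.png

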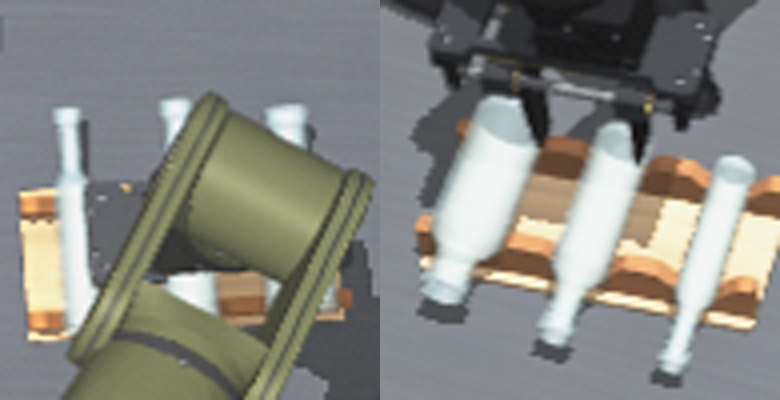

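The fingers straddle the middle bottle, with tips at about scene (205,184) and (230,190) as predicted. Descend and grip.

Call:
move_arm(rows=[[[0,0,0.02],0],[[0,0,0.04],0],[[0,0,0.06],0],[[0,0,0.075],0],[[0,0,0.085],0],[[0,0,0.0905],0],[[0,0,0.0905],0]])

```text
time: 2.7
tcp_pos: [527.8, -209.2, 45.9]
tcp_rot: [-3.138, -0.144, 0.001]
contact_force: [0.2, 0.3, 0.2]
width: 65.4
grasp_force: 0.0
```

Call:
move_arm(rows=[[[0,0,0],0],[[0,0,0],0],[[0,0,0],0],[[0,0,0],0],[[0,0,0],0],[[0,0,0],0]], grip=0)

```text
time: 3.3
tcp_pos: [528.6, -210.4, 47.1]
tcp_rot: [3.136, 0.144, 0.003]
contact_force: [-0.6, -4.9, 3.4]
width: 43.3
grasp_force: 30.0
```

Gripped at about 44 mm. Lift.

Call:
move_arm(rows=[[[0,0,-0.01],0],[[0,0,-0.03],0],[[0,0,-0.06],0],[[0,0,-0.09],0],[[0,0,-0.12],0],[[0,0,-0.15],0],[[0,0,-0.15],0],[[0,0,-0.15],0]])

```text
time: 4.1
tcp_pos: [527.7, -208.6, 196.0]
tcp_rot: [-3.137, -0.145, -0.0]
contact_force: [1.0, 0.2, -2.0]
width: 43.6
grasp_force: 30.0
```

```bash
python3 - <<'E'
from h import *
from scipy.spatial.transform import Rotation as Ro
s=status.observe();print(s)
t=grab('top','t2.png');c=grab('scene','s2.png')
f=lambda n,x,y,w,h:cv2.resize(cv2.imread(n)[y:y+h,x:x+w],(w*4,h*4),interpolation=cv2.INTER_CUBIC)
R=Ro.from_rotvec(s['tcp_rot']).as_matrix();print(R.round(4))
p=s['tcp_pos']+R@[0,0,3]
print('pred base,mouth',proj('scene',[p+R@[-60,0,0],p+R@[118,0,0]]),proj('top',[p+R@[-60,0,0],p+R@[118,0,0]]))
cv2.imwrite('pics/c4.png',np.hstack([f('pics/t2.png',295,130,95,120),f('pics/s2.png',165,110,100,120)]))
E
```

```text
{'time': 4.1, 'joints': array([-4.71438477e-01, -2.84031718e-02,  1.87764800e+00,  8.00716854e-04,
        1.29274246e+00,  1.00700116e+00]), 'joint_vel': array([ 0.00052414,  0.02732   ,  0.04189127, -0.00340927, -0.00122228,
        0.00054811]), 'joint_efforts': array([ 1.22283725e-02, -3.67833710e+01, -3.81696761e+01,  9.08427662e-02,
       -1.02557070e-01,  1.56343809e-03]), 'tcp_pos': array([ 527.69539629, -208.61061344,  195.96547908]), 'tcp_rot': array([-3.13739614e+00, -1.44637076e-01, -5.97141663e-05]), 'contact_force': array([ 1.01855001,  0.19224927, -1.98496231]), 'ft_torque': array([0.03790165, 0.02988805, 0.0118083 ]), 'grasp_force': 29.99834954738617, 'width': 43.592195927158265}
[[ 9.958e-01  9.200e-02 -0.000e+00]
 [ 9.200e-02 -9.958e-01  9.000e-04]
 [ 1.000e-04 -9.000e-04 -1.000e+00]]
pred base,mouth [[221.31077849 151.1729972 ]
 [201.16292479 202.86345319]] [[348.54312534 230.20822254]
 [343.51587874 167.66380637]]
```

View pics/c4.png

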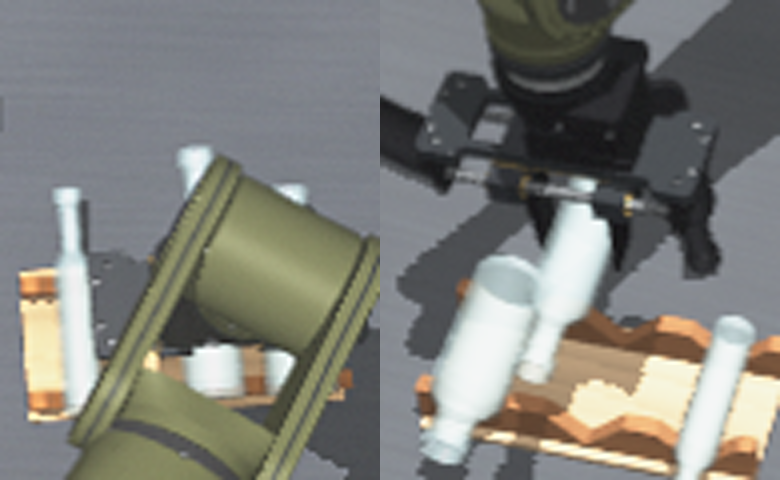

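The bottle is lifted alone; its mouth is at scene (203.5,202) against a prediction of (201,203), and the top view agrees. Traverse to over the gauge, 10 mm towards the dial.

Call:
move_arm(rows=[[[0,-0.02,0],-0.5],[[-0.001,-0.055,0],-1],[[-0.002,-0.095,0],-2],[[-0.003,-0.135,0],-3],[[-0.004,-0.175,0],-4],[[-0.004,-0.215,0],-5],[[-0.005,-0.255,0],-6],[[-0.006,-0.295,0],-7],[[-0.007,-0.335,0],-7.5],[[-0.008,-0.375,0],-8],[[-0.0087,-0.405,0],-8.2],[[-0.0087,-0.4204,0],-8.2]])

```text
time: 5.4
tcp_pos: [478.8, 210.4, 193.7]
tcp_rot: [3.119, 0.372, -0.007]
contact_force: [0.2, 0.1, -1.9]
width: 43.2
grasp_force: 30.0
```

Call:
move_arm(rows=[[[0,0,0.02],0],[[0,0,0.045],0],[[0,0,0.06],0],[[0,0,0.06],0],[[0,0,0.06],0],[[0,0,0.06],0]])

```text
time: 6.0
tcp_pos: [481.6, 208.6, 137.4]
tcp_rot: [-3.12, -0.367, -0.003]
contact_force: [-0.6, 0.5, -1.2]
width: 43.5
grasp_force: 30.0
```

```bash
python3 - <<'E'
from h import *
from scipy.spatial.transform import Rotation as Ro
s=status.observe();print(s['tcp_pos'],s['contact_force'],s['ft_torque'])
t=grab('top','t3.png');c=grab('scene','s3.png')
R=Ro.from_rotvec(s['tcp_rot']).as_matrix();print(R.round(4))
p=s['tcp_pos']+R@[0,0,3]
Q=[p+R@[-60,0,0],p+R@[118,0,0]]
print('pred base,mouth',proj('scene',Q),proj('top',Q))
f=lambda n,x,y,w,h:cv2.resize(cv2.imread(n)[y:y+h,x:x+w],(w*4,h*4),interpolation=cv2.INTER_CUBIC)
cv2.imwrite('pics/c5.png',np.hstack([f('pics/t3.png',165,140,90,130),f('pics/s3.png',325,160,80,130)]))
E
```

```text
[481.55825249 208.59345841 137.42798428] [-0.59025109  0.52405196 -1.19940726] [0.00659381 0.04008384 0.00475254]
[[ 9.726e-01  2.324e-01  1.900e-03]
 [ 2.324e-01 -9.726e-01  6.000e-04]
 [ 2.000e-03 -1.000e-04 -1.000e+00]]
pred base,mouth [[369.06093667 189.01571068]
 [369.73873051 244.91850496]] [[205.73385953 243.03978731]
 [194.00706143 184.07868359]]
```

View pics/c5.png

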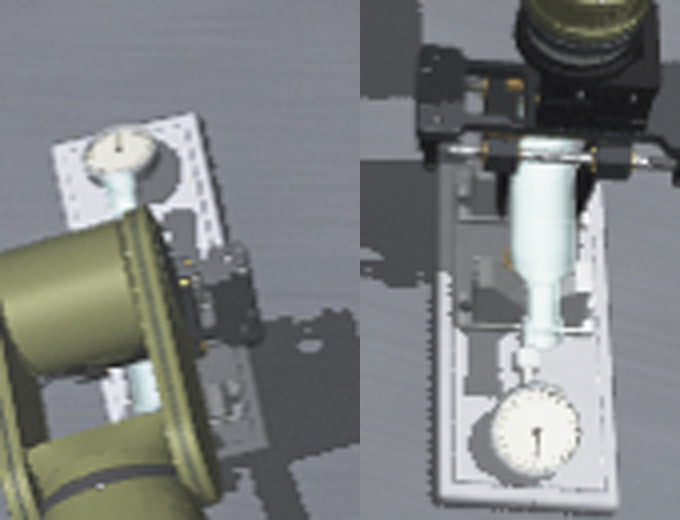

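The bottle lines up with the gauge axis: its mouth is at scene (370,243), above the dial link. The dial begins at x = 127 mm, so I cut the offset to about 4.5 mm and lower in stages, watching the force.

Call:
move_arm(rows=[[[-0.003,0,0],0],[[-0.006,0,0.005],0],[[-0.006,0,0.01],0],[[-0.006,0,0.014],0],[[-0.006,0,0.018],0],[[-0.006,0,0.022],0],[[-0.006,0,0.022],0],[[-0.006,0,0.022],0]])

```text
time: 6.9
tcp_pos: [474.8, 207.2, 114.0]
tcp_rot: [3.12, 0.368, -0.001]
contact_force: [0.1, -0.3, -0.9]
width: 43.5
grasp_force: 30.0
```

Call:
move_arm(rows=[[[0,0,0.003],0],[[0,0,0.006],0],[[0,0,0.009],0],[[0,0,0.012],0],[[0,0,0.012],0],[[0,0,0.012],0]])

```text
time: 7.5
tcp_pos: [474.7, 207.2, 102.0]
tcp_rot: [3.12, 0.368, -0.0]
contact_force: [1.2, -0.5, -1.8]
width: 43.3
grasp_force: 30.0
```

Call:
move_arm(rows=[[[0,0,0.003],0],[[0,0,0.006],0],[[0,0,0.009],0],[[0,0,0.009],0],[[0,0,0.009],0]])

```text
time: 8.0
tcp_pos: [474.7, 207.2, 93.0]
tcp_rot: [3.12, 0.368, -0.001]
contact_force: [0.4, -0.4, -1.3]
width: 43.2
grasp_force: 30.0
```

Clear so far. Now slide towards the stop.

Call:
move_arm(rows=[[[-0.001,0,0],0],[[-0.002,0,0],0],[[-0.003,0,0],0],[[-0.003,0,0],0],[[-0.003,0,0],0]])

```text
time: 8.5
tcp_pos: [471.9, 206.5, 93.2]
tcp_rot: [-3.12, -0.368, -0.0]
contact_force: [-0.1, 0.5, -1.8]
width: 43.3
grasp_force: 30.0
```

Call:
move_arm(rows=[[[-0.001,0,0],0],[[-0.0015,0,0],0],[[-0.0015,0,0],0],[[-0.0015,0,0],0]])

```text
time: 8.9
tcp_pos: [470.4, 206.2, 93.2]
tcp_rot: [-3.12, -0.368, -0.0]
contact_force: [0.1, 0.1, -1.7]
width: 43.4
grasp_force: 30.0
```

Call:
move_arm(rows=[[[-0.0005,0,0],0],[[-0.001,0,0],0],[[-0.0015,0,0],0],[[-0.0015,0,0],0],[[-0.0015,0,0],0]])

```text
time: 9.4
tcp_pos: [469.0, 205.8, 93.2]
tcp_rot: [-3.12, -0.368, -0.0]
contact_force: [0.7, 0.4, -1.8]
width: 43.4
grasp_force: 30.0
```

Call:
move_arm(rows=[[[-0.0005,0,0],0],[[-0.001,0,0],0],[[-0.001,0,0],0],[[-0.001,0,0],0]])

```text
time: 9.8
tcp_pos: [468.9, 205.8, 93.7]
tcp_rot: [-3.12, -0.368, -0.004]
contact_force: [4.1, 1.3, -2.1]
width: 43.5
grasp_force: 30.0
```

The stop is reached, with 4 N along x. Lower onto the plunger and flanks, watching the side force.

Call:
move_arm(rows=[[[0.0005,0,0.002],0],[[0.0005,0,0.004],0],[[0.0005,0,0.006],0],[[0.0005,0,0.0065],0],[[0.0005,0,0.0065],0],[[0.0005,0,0.0065],0]])

```text
time: 10.4
tcp_pos: [468.9, 205.8, 87.2]
tcp_rot: [-3.12, -0.368, -0.002]
contact_force: [3.5, 1.4, 2.2]
width: 43.5
grasp_force: 30.0
```

Call:
move_arm(rows=[[[0,0,0.001],0],[[0,0,0.0015],0],[[0,0,0.0015],0],[[0,0,0.0015],0]])

```text
time: 10.8
tcp_pos: [468.9, 205.9, 85.9]
tcp_rot: [-3.12, -0.369, -0.002]
contact_force: [2.4, 2.0, 4.8]
width: 43.8
grasp_force: 30.0
```

Call:
move_arm(rows=[[[0,0,0.0005],0],[[0,0,0.001],0],[[0,0,0.001],0],[[0,0,0.001],0]])

```text
time: 11.2
tcp_pos: [468.9, 206.2, 85.3]
tcp_rot: [-3.119, -0.369, -0.001]
contact_force: [0.6, 2.3, 7.6]
width: 43.5
grasp_force: 30.0
```

```bash
cat > st.py <<'E'
from h import *
from scipy.spatial.transform import Rotation as Ro
s=status.observe();R=Ro.from_rotvec(s['tcp_rot']).as_matrix()
print('pos',s['tcp_pos'].round(2),'t',s['time'],'tool F',(R.T@s['contact_force']).round(2),'tool M',(R.T@s['ft_torque']).round(3)); print(R.round(4).tolist())
E
python3 st.py
```

```text
pos [468.88 206.18  85.28] t 11.2 tool F [ 1.1  -2.14 -7.63] tool M [ 0.159  0.297 -0.185]
[[0.9724, 0.2333, 0.0009], [0.2333, -0.9724, 0.0008], [0.001, -0.0006, -1.0]]
```

The bottle bears on the -y flank (side force +2 N, yaw moment positive), so it needs to go +y and turn slightly counterclockwise.

Call:
move_arm(rows=[[[0,-0.0005,0],-0.2],[[0,-0.001,0],-0.4],[[0,-0.0015,0],-0.5],[[0,-0.0015,0],-0.5],[[0,-0.0015,0],-0.5]])

```text
time: 11.7
tcp_pos: [468.6, 207.1, 84.5]
tcp_rot: [3.118, 0.382, 0.002]
contact_force: [4.3, -1.8, 4.2]
width: 43.6
grasp_force: 30.0
```

```bash
python3 st.py
```

```text
pos [468.57 207.05  84.5 ] t 11.7 tool F [ 3.79  2.75 -4.16] tool M [-0.475  0.652 -0.09 ]
[[0.9704, 0.2415, 0.001], [0.2415, -0.9704, -0.0002], [0.0009, 0.0005, -1.0]]
```

Call:
move_arm(rows=[[[0,0,0],0],[[0,0,0],0],[[0,0,0],0]])

```text
time: 12.0
tcp_pos: [468.5, 207.1, 84.4]
tcp_rot: [3.118, 0.382, 0.002]
contact_force: [5.1, -1.6, 5.1]
width: 43.5
grasp_force: 30.0
```

```bash
python3 st.py
```

```text
pos [468.54 207.12  84.38] t 12.0 tool F [ 4.55  2.76 -5.14] tool M [-0.507  0.73  -0.15 ]
[[0.9704, 0.2415, 0.001], [0.2415, -0.9704, -0.0001], [0.0009, 0.0003, -1.0]]
```

Call:
move_arm(rows=[[[0,0.0003,0],-0.4],[[0.0002,0.0006,0],-0.8],[[0.0002,0.0006,0],-0.8],[[0.0002,0.0006,0],-0.8],[[0.0002,0.0006,0],-0.8]])

```text
time: 12.5
tcp_pos: [468.5, 207.2, 84.2]
tcp_rot: [-3.114, -0.402, -0.001]
contact_force: [5.0, 1.1, 2.9]
width: 43.6
grasp_force: 30.0
```

```bash
python3 st.py
```

```text
pos [468.51 207.25  84.15] t 12.5 tool F [ 5.13  0.19 -2.92] tool M [0.229 0.866 0.04 ]
[[0.9672, 0.254, 0.0002], [0.254, -0.9672, 0.0016], [0.0006, -0.0015, -1.0]]
```

Centred now: side force 0.2 N and yaw moment about 0. Continue down.

Call:
move_arm(rows=[[[0,0,0.0005],0],[[0,0,0.001],0],[[0,0,0.001],0],[[0,0,0.001],0]])

```text
time: 12.9
tcp_pos: [468.5, 207.2, 84.0]
tcp_rot: [-3.114, -0.402, 0.0]
contact_force: [1.7, -0.5, 8.7]
width: 43.5
grasp_force: 30.0
```

```bash
python3 st.py
```

```text
pos [468.51 207.22  84.  ] t 12.9 tool F [ 1.49  0.85 -8.69] tool M [0.111 0.326 0.182]
[[0.9672, 0.254, -0.0003], [0.254, -0.9672, 0.0013], [0.0001, -0.0014, -1.0]]
```

It now bears on the V, with TCP 84 matching the seated height given the grip offset. Trim the yaw and press to about 16 N.

Call:
move_arm(rows=[[[0,0,0.0003],0.3],[[-0.0002,0,0.0006],0.3],[[-0.0003,0,0.0009],0.3],[[-0.0003,0,0.0012],0.3],[[-0.0003,0,0.0012],0.3],[[-0.0003,0,0.0012],0.3]])

```text
time: 13.5
tcp_pos: [468.5, 207.3, 83.9]
tcp_rot: [-3.115, -0.395, -0.001]
contact_force: [-1.0, 1.8, 13.8]
width: 43.4
grasp_force: 30.0
```

```bash
python3 st.py
```

```text
pos [468.52 207.27  83.85] t 13.5 tool F [ -0.56  -2.   -13.83] tool M [0.127 0.021 0.039]
[[0.9683, 0.2496, 0.0002], [0.2496, -0.9683, 0.0013], [0.0005, -0.0012, -1.0]]
```

Call:
move_arm(rows=[[[-0.0004,-0.0002,0.0002],0],[[-0.0008,-0.0004,0.0005],0],[[-0.0008,-0.0004,0.0005],0],[[-0.0008,-0.0004,0.0005],0],[[-0.0008,-0.0004,0.0005],0]])

```text
time: 14.0
tcp_pos: [468.5, 207.3, 83.9]
tcp_rot: [-3.116, -0.395, -0.004]
contact_force: [1.1, -1.1, 14.7]
width: 43.1
grasp_force: 30.0
```

```bash
python3 st.py; python3 - <<'E'
from h import *
grab('top','t4.png');grab('scene','s4.png')
f=lambda n,x,y,w,h:cv2.resize(cv2.imread(n)[y:y+h,x:x+w],(w*4,h*4),interpolation=cv2.INTER_CUBIC)
cv2.imwrite('pics/c6.png',np.hstack([f('pics/t4.png',165,140,90,130),f('pics/s4.png',325,160,80,130)]))
E
```

```text
pos [468.5  207.29  83.85] t 14.0 tool F [  0.84   1.37 -14.74] tool M [-0.183  0.162  0.012]
[[0.9683, 0.2498, 0.0022], [0.2498, -0.9683, 0.001], [0.0024, -0.0004, -1.0]]
```

View pics/c6.png

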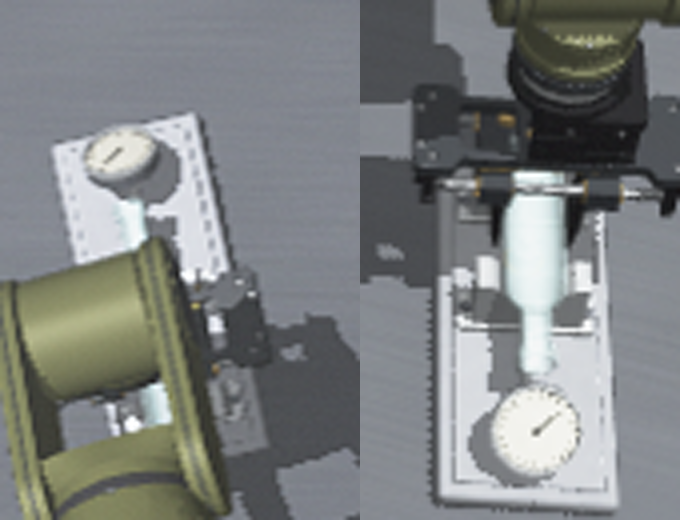

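Call:
move_arm(rows=[[[-0.0004,0.0002,0.0002],0],[[-0.0008,0.0002,0.0004],0],[[-0.0008,0.0002,0.0004],0],[[-0.0008,0.0002,0.0004],0],[[-0.0008,0.0002,0.0004],0],[[-0.0008,0.0002,0.0004],0]])

```text
time: 14.7
tcp_pos: [468.5, 207.3, 83.9]
tcp_rot: [-3.115, -0.395, -0.007]
contact_force: [2.1, 1.0, 12.7]
width: 43.7
grasp_force: 30.0
```

```bash
python3 st.py
```

```text
pos [468.47 207.27  83.86] t 14.7 tool F [  2.37  -0.4  -12.71] tool M [-0.086  0.501  0.017]
[[0.9683, 0.2496, 0.0041], [0.2496, -0.9683, 0.002], [0.0045, -0.0009, -1.0]]
```

Call:
move_arm(rows=[[[0.0003,0,0.0003],0],[[0.0006,0,0.0007],0],[[0.0006,0,0.0007],0],[[0.0006,0,0.0007],0],[[0.0006,0,0.0007],0],[[0.0006,0,0.0007],0]])

```text
time: 15.3
tcp_pos: [468.5, 207.3, 83.8]
tcp_rot: [-3.116, -0.395, -0.004]
contact_force: [-0.4, -1.2, 20.7]
width: 43.7
grasp_force: 30.0
```

```bash
python3 st.py
```

```text
pos [468.52 207.28  83.8 ] t 15.3 tool F [ -0.59   1.03 -20.69] tool M [-0.109 -0.22   0.045]
[[0.9683, 0.2496, 0.0022], [0.2496, -0.9683, 0.0013], [0.0025, -0.0007, -1.0]]
```

Call:
move_arm(rows=[[[-0.0003,0,-0.0003],0],[[-0.0003,0,-0.0003],0],[[-0.0003,0,-0.0003],0],[[-0.0003,0,-0.0003],0],[[-0.0003,0,-0.0003],0],[[-0.0003,0,-0.0003],0],[[-0.0003,0,-0.0003],0],[[-0.0003,0,-0.0003],0]])

```text
time: 16.1
tcp_pos: [468.5, 207.3, 83.8]
tcp_rot: [-3.115, -0.395, -0.005]
contact_force: [0.1, 0.2, 17.6]
width: 43.8
grasp_force: 30.0
```

```bash
python3 st.py
```

```text
pos [468.51 207.27  83.82] t 16.1 tool F [  0.23  -0.22 -17.63] tool M [-0.055  0.078  0.063]
[[0.9683, 0.2496, 0.0032], [0.2496, -0.9683, 0.0017], [0.0035, -0.0008, -1.0]]
```

The push is 17.6 N, balanced in side force and moments, and steady. The bottle is seated against the stop, so I hand in.

```bash
python3 -c "
from workcell import manip
print(manip.hand_in())"
```

```text
the job is handed in; nothing more can be done
None
```

I laid the middle bottle in the gauge's V-blocks, neck to the dial and base at the stop, and handed it in at 16.1 s, still gripped and pressed down with about 17.6 N; the simulator gave no verdict, so contact on both flanks rests on the balanced forces and the moved needle.

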